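# Line up the keg-head boring jig with the setting bar

## Robot

A 6-joint arm with a two-finger parallel gripper is mounted at the origin on the work surface. World frame = base frame: x ahead of the robot, y to its left, z up, the work surface at z = 0. Lengths are in m, angles in rad, forces in N, time in s.
With the tool pointing down it reaches from about 0.375 to 0.9 m from the base axis. Payload 3.1 kg.
Tool frame: the origin (TCP) lies between the finger pads; the fingertips stand 11 mm ahead of it and the grasp point (between the pads) lies 8 mm behind it; x points along the fingers, z is the direction in which the jaws open and shut, and the axes are right-handed (so a half turn about x gives the same grasp; the last joint's range is limited). The gripper opens to 87 mm and grips with 3 to 60 N. Pads are 19 mm wide; open, the fingers measure 117 mm over their backs; the gripper's body (75 mm by 190 mm) begins 51 mm behind the grasp point.
Start: joints at [-1.486, 0.527, 1.433, -0, 1.181, -0.178], TCP at [0.163, -0.603, 0.234] pointing down, gripper open.
Joint ranges: [-3.08, 3.08], [-0.75, 2.2], [0.22, 2.44], [-1.43, 4.57], [0, 2.65], [-2.85, 2.85]. Speed limits (rad/s): [2.79, 2.79, 3.14, 3.14, 3.14, 3.14].

## Interface

Orientations are given as [roll, pitch, yaw] about the fixed x, y, z axes, in that order (R = Rz(yaw) Ry(pitch) Rx(roll)).
In Python, from cell import ctrl, get_image, job_done gives the robot as it stands.
- The arm moves only by the tool play_rows, never from a script. Its argument "steps" is a list that holds one entry, the list of rows, each a list of 7 numbers: the shift along the tool's x, y, z scaled (see below), then the turn, a rotation vector about the tool's x, y, z scaled (see below), then the opening in per cent of the stroke, from 0 (shut) to 100 (fully open). In form: [[[dx, dy, dz, wx, wy, wz, hand], ...]]. A call has 1 to 12 rows; each row is the pose to reach, as a shift and turn from the pose measured when the call began, along the tool's axes at that moment; what a row does not reach only later rows make up. The controller multiplies each number of a shift by 0.6 m and each number of a turn by pi/2 rad. A row lasts 1/10 s, in which the tool goes at most 50 mm and 8.59 degrees, less where a joint would pass 70% of its speed; a pose out of reach is approached as far as the arm can. A call with a number of a shift or a turn outside -1 to 1 is refused whole. A call with a gripper value outside its range is refused whole. The fingers move at their own pace and stop on an object; the grip force is fixed at half the most. Time passes only in rows, so rows that repeat a pose let the fingers close. It gives the time, the measured TCP pose, the force and the opening at its end, in the units of the state.
- ctrl.observe(): the state, without advancing time (a new reading comes with each control period).
- get_image(name): name is "scene" or "top"; returns a dict with "color" (384x512x3 uint8, red, green, blue), "depth" (384x512 float32, m along the optical axis (not along the pixel's ray), 0 where there is no reading), "fx", "fy", "cx", "cy" (pixels), "world_to_cam" (4x4, takes a point from world to camera coordinates). Camera axes: x right, y down, z forward; pixel columns grow to the right and rows downward; lengths in m; the calibration is good to about 2 mm. A picture is of the moment at which its call begins.
- job_done(): hands the job in, once; it reports no verdict.
The state is a dict: "t": time; "joint_positions": joint angles; "joint_velocities": joint speeds; "effort": joint torques, N m; "ee_pos": TCP position; "eef_rot": TCP orientation; "force": force on the tool from outside, world axes, zero at the start; "moment": the same for the moment, N m; "gripper_width": opening from 0.0 (shut) to 1.0 (fully open).
Only numpy, scipy, OpenCV 4.12 (cv2) and the standard library are available. Lean on these libraries where they do the work, as an engineer would, in place of code of your own. Each camera call takes 0.05 s, during which the arm holds its last target.

## Task

Push the carrier that holds the oak keg head along its rails, by its upright wooden handle, until it clicks into the detent under the guide bridge. Then draw the setting bar (the plain bright steel bar with the red ring) out of the tool rack and thread it straight down through the brass bush in the bridge and on through the brass bush in the carrier, until its red ring is level with the top of the bridge bush. Finish still holding the bar there, upright and clear of the bed, so that a workmate can nip up the bridge clamp, and leave the other tools and parts where they are.

Things in the scene. Friction and masses are not known exactly. Their poses are not given: they have to be found in the camera images.
- guide_bush (a point): Centre of the open top of the brass guide bush in the green jig's bridge arm, 130 mm above the bench. Bore 18 mm, 32 mm long, countersunk 3 mm at the top. Axes are the jig's: y along the rails towards the station, x across them away from the robot, z up. Fixed.
- carrier_bush (a point): Centre of the top of the brass bush in the carrier's deck, 54 mm above the bench. Bore 18.5 mm, 24 mm long, countersunk 3 mm. The oak keg head on the deck (160 mm disc, 20 mm thick, 26 mm centre hole) is centred here; three dogs round it reach 34 mm above the deck. In the detent it stands exactly below the bridge bush. The bed below is 12 mm above the bench. Axes as guide_bush.
- carrier_handle (a point): Middle of the carrier's upright round wooden handle, 26 mm diameter, from 59 to 119 mm above the bench; this point lies 94 mm above the bench, 128 mm behind the carrier bush (towards -y of the jig). The keg head's edge begins 35 mm in front of the handle. Axes as guide_bush.
- carrier (a joint): Carrier along its rails in m, growing towards the bridge (+y of the jig): 0 rear stop, 0.195 in the detent, 0.25 far stop; starts between 0 and 0.07. Friction about 1 N; it stays where left. 100 mm before the station it meets the detent's spring roller (about 12 N to push past); within 4 mm of the station the detent draws the released carrier in and holds it with about 9 N.
- bar_center (a point): Middle of the setting bar, on its axis. Plain round bright steel bar, 16 mm diameter, 190 mm long, about 0.3 kg, 5 mm tapered nose at the foot, a darker grip zone of the same diameter 132 to 182 mm above the foot, and a red ring. It starts upright in any of the rack's three holes, foot 10 mm and top 200 mm above the bench. z runs up the bar.
- bar_ring (a point): Middle of the setting bar's red ring (3 mm wide), on the bar's axis, 108 mm above the foot. With the ring level with the top of the bridge bush, the foot is 8 mm below the carrier bush's lower end and 10 mm above the bed.
- bar_foot (a point): Lower end of the setting bar, on its axis, 95 mm below its middle.
- bar: The setting bar itself; origin at the foot, z up the bar.
- jig: The green boring jig, fixed: bed 200 x 560 mm, 12 mm thick; origin under its middle, the bridge bush 90 mm along +y. Bridge arm 44 mm wide with a nose of 30 mm radius about the bush, underside 98 mm above the bench; its column, 155 mm from the bush on +x, rises to 162 mm, a clamp lever beside it to 140 mm. Detent bracket on -x beside the bridge, 57 mm high.
- rack: Dark wooden tool rack, a block of 250 x 70 mm and 55 mm high, fixed, origin under its middle. Three holes of 18 mm, 45 mm deep, in a row along its x axis at -78, 0 and +78 mm; the bar, the reamer and the auger stand in them.
- reamer: Tapered reamer with a pale turned handle (30 mm thick, top 172 mm above the bench), standing in the rack; origin at its foot. Leave alone.
- auger: Twist auger with a short dark wooden handle (28 mm thick, top 180 mm above the bench), standing in the rack; origin at its foot. Leave alone.
- hammer: Hammer lying on the bench at the left, 280 mm long. Leave alone.
- bung0: Oak bung, 44 mm diameter and 34 mm high, standing on the far right. Leave alone.
- bung1: Second oak bung, the same.
- waxpot: Small amber jar, 68 mm diameter and 85 mm high, beyond the jig. Leave alone.

How it is judged:
On the way, in this order (a step that is already met when the one before it is completed fails the run):
1. the carrier has clicked into the detent under the bridge (value of joint carrier between 0.192 and 0.198 m and velocity of joint carrier between -0.01 and 0.01 m/s), for 0.2 s.
2. the setting bar's foot has come through the bridge bush while the carrier stands in its station (z of bar_foot in the frame of guide_bush below -0.034 m and horizontal distance between each of bar_foot, bar_ring and guide_bush below 0.008 m and value of joint carrier between 0.192 and 0.198 m), for 0.1 s.
At the end, for the whole second after the job is handed in: Carrier in its detent (3 mm); setting bar still and gripped by the fingers, in both bushes (axis within 4 mm of each), foot below the carrier bush, red ring within 6 mm of the top of the bridge bush (value of joint carrier between 0.192 and 0.198 m and z of bar_ring in the frame of guide_bush between -0.006 and 0.006 m and horizontal distance between bar_ring and guide_bush below 0.004 m and horizontal distance between bar_foot and carrier_bush below 0.004 m and z of bar_foot in the frame of carrier_bush below -0.024 m and contact force between the fingers and bar above 1 N and linear speed of bar below 0.02 m/s); the arm keeps its last pose, push and grip.
It fails at once if another tool or part is shifted by more than 30 mm or knocked over (distance of any of reamer, auger, hammer, bung0, bung1, waxpot from where it was at the start of the episode above 0.03 m or angle between any of reamer, auger, bung0, bung1, waxpot's own z axis and vertical above 0.5 rad).
It also fails if it takes over 67 s, if anything falls off the work surface, if the arm or the gripper's body presses on something with over 40 N, if the wrist force passes 120 N, or if a joint passes its speed limit or range.

## Working session

There is one attempt and no reset: what is moved stays moved. The work goes in short steps, Python scripts to look and compute and a tool call to move; the robot and the scene stay as the last step left them, time stands still between calls to the robot, and variables do not carry over. Pictures are saved under pics/ and viewed, and the job is handed in when it is done.

Besides the shell and the picture viewer there is one more tool, called after ">>>" as name(argument=value, ...) on one line, values as JSON. play_rows: Moves the arm, as the interface text tells. Shifts and turns lie within -1 to 1; 1 stands for 0.6 m of shift or pi/2 rad of turn. Its arguments: {"type":"object","properties":{"steps":{"type":"array","items":{"type":"array","items":{"type":"array","items":{"type":"number"}}}}},"required":["steps"]}

```bash
mkdir -p pics; ls
cat > h.py <<'E'
import numpy as np, cv2, pickle
from cell import ctrl, get_image, job_done
from scipy.spatial.transform import Rotation as R
def snap(n,tag):
    im=get_image(n); pickle.dump(im,open(f'pics/{tag}.pkl','wb'))
    cv2.imwrite(f'pics/{tag}.png',im['color'][:,:,::-1]); return im
def crop(im,u0,v0,w,h,s,tag):
    c=im['color'][v0:v0+h,u0:u0+w,::-1]; cv2.imwrite(f'pics/{tag}.png',cv2.resize(c,None,fx=s,fy=s,interpolation=cv2.INTER_CUBIC))
def load(tag): return pickle.load(open(f'pics/{tag}.pkl','rb'))
def px2z(im,u,v,z):
    T=np.linalg.inv(im['world_to_cam']); d=T[:3,:3]@np.array([(u-im['cx'])/im['fx'],(v-im['cy'])/im['fy'],1]); o=T[:3,3]
    return o+d*(z-o[2])/d[2]
def px2d(im,u,v):
    T=np.linalg.inv(im['world_to_cam']); z=im['depth'][int(round(v)),int(round(u))]
    return T[:3,:3]@(z*np.array([(u-im['cx'])/im['fx'],(v-im['cy'])/im['fy'],1]))+T[:3,3]
def w2px(im,p):
    c=im['world_to_cam']@np.r_[p,1]; return im['fx']*c[0]/c[2]+im['cx'],im['fy']*c[1]/c[2]+im['cy']
E
python3 - <<'E'
from h import *
for n in('scene','top'):
    im=snap(n,n+'0'); print(im['fx'],np.linalg.inv(im['world_to_cam']).round(3))
print(ctrl.observe())
E
```

```text
pics
350.613705883727 [[ 0.45   0.675 -0.585  1.176]
 [ 0.893 -0.327  0.309 -0.213]
 [ 0.017 -0.662 -0.75   0.884]
 [ 0.     0.     0.     1.   ]]
432.87639185026194 [[-0.042 -0.978  0.204  0.254]
 [-0.999  0.041 -0.006  0.099]
 [-0.002 -0.204 -0.979  1.623]
 [ 0.     0.     0.     1.   ]]
{'t': 0.1, 'joint_positions': array([-1.48547505e+00,  5.28406109e-01,  1.43375693e+00,  1.21894435e-05,
        1.18139794e+00, -1.78503854e-01]), 'joint_velocities': array([-0.0004105 , -0.00262901, -0.00116616,  0.00097305,  0.00070687,
        0.00051283]), 'effort': array([-3.04818441e-04, -4.40985346e+01, -1.77150679e+01,  6.35304954e-02,
        5.34176803e-02, -3.65442315e-05]), 'ee_pos': array([ 0.16295941, -0.60272981,  0.23265473]), 'eef_rot': array([2.95736428, 1.56882798, 1.65038844]), 'force': array([-0.42966721,  0.01501591,  0.29803469]), 'moment': array([-0.01579556,  0.05159229,  0.0422387 ]), 'gripper_width': 1.0004291507019774}
```

View pics/scene0.png

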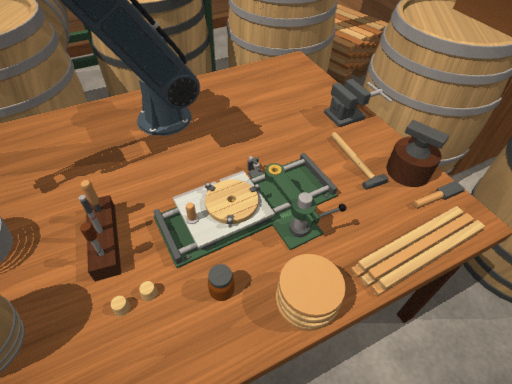

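View pics/top0.png

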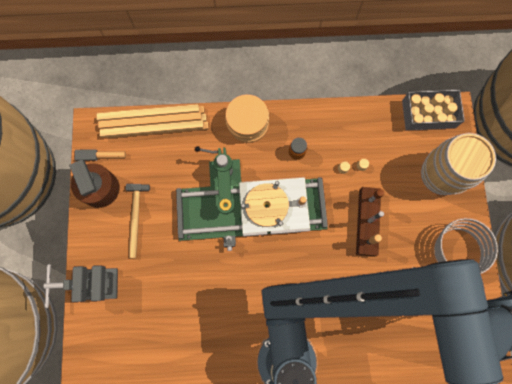

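The jig is in the middle of the top view (bush at about (226,204), handle at about (278,227)), and the rack is on the right at about (370,220). I'll enlarge both.

Run:
```python
from h import *
t=load('top0'); s=load('scene0')
crop(t,165,140,170,120,4.7,'c1'); crop(t,340,170,60,100,6,'c2')
crop(s,150,140,200,130,4,'c3'); crop(s,70,170,70,110,5.4,'c4')
```

```text
(no output)
```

View pics/c1.png

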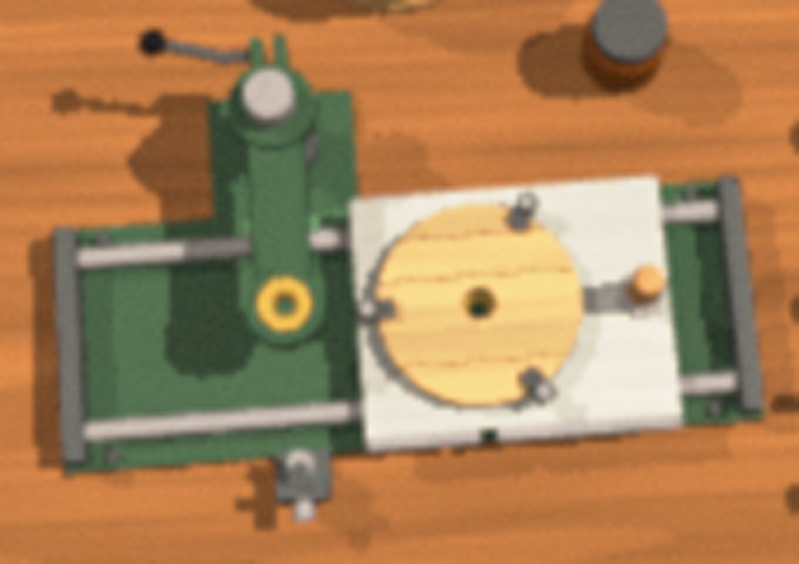

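View pics/c2.png

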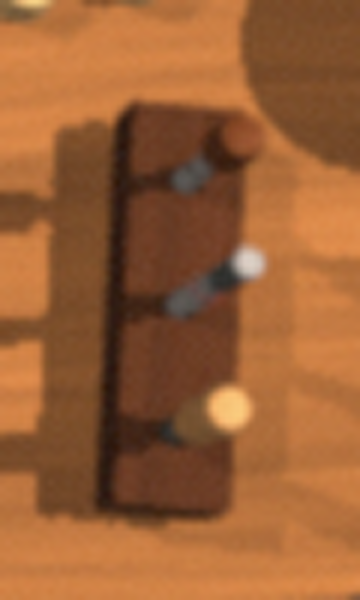

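View pics/c3.png

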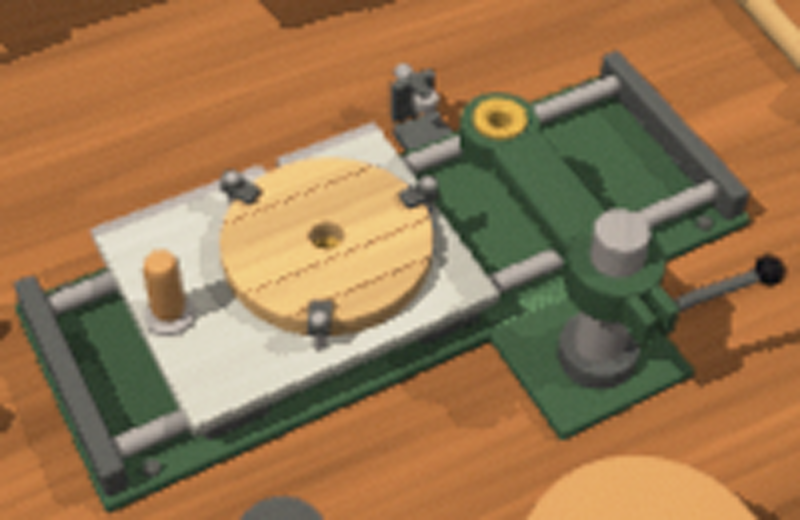

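View pics/c4.png

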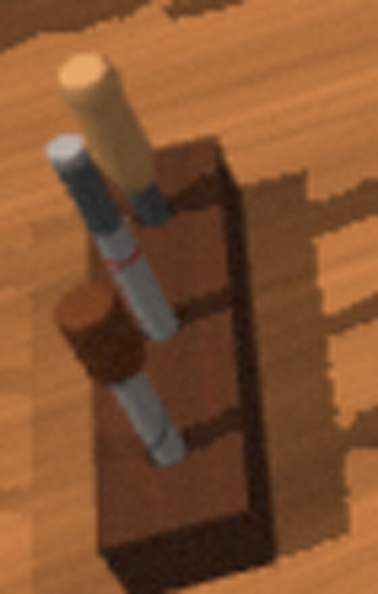

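Run:
```python
from h import *
t=load('top0'); s=load('scene0')
def P(im,o,sc,x,y,z,n):
    u=o[0]+(x+.5)/sc-.5;v=o[1]+(y+.5)/sc-.5
    print(n,(u.__round__(1),v.__round__(1)),px2z(im,u,v,z).round(4),'depth',px2d(im,u,v).round(4))
c1=((165,140),4.7);c2=((340,170),6);c3=((150,140),4);c4=((70,170),5.4)
P(t,*c1,285,304,.13,'bush T');P(s,*c3,500,119,.13,'bush S')
P(t,*c1,479,303,.074,'keg T');P(s,*c3,326,235,.074,'keg S')
P(t,*c1,648,278,.119,'handle T');P(s,*c3,160,258,.119,'handle S')
P(t,*c2,248,264,.2,'bar T');P(s,*c4,68,147,.2,'bar S')
P(t,*c2,180,308,.055,'barhole T');P(s,*c4,163,332,.055,'barhole S')
P(t,*c2,229,408,.172,'reamer T');P(s,*c4,84,72,.172,'reamer S')
P(t,*c2,240,137,.18,'auger T');P(s,*c4,86,303,.18,'auger S')
# jig yaw: rails
for (a,b) in [((80,432),(735,382)),((80,258),(720,208))]:
    p=[px2z(t,165+x/4.7,140+y/4.7,.04) for x,y in(a,b)];d=p[0]-p[1];print('rail yaw',np.arctan2(d[1],d[0]))
for (a,b) in [((118,105),(100,510)),((243,120),(230,512))]:
    p=[px2z(t,340+x/6,170+y/6,.055) for x,y in(a,b)];d=p[1]-p[0];print('rack',np.arctan2(d[1],d[0]),p)
```

```text
bush T (225.2, 204.3) [0.5522 0.1923 0.13  ] depth [0.5769 0.2    0.0061]
bush S (274.6, 169.4) [0.5547 0.1899 0.13  ] depth [0.5454 0.1959 0.1187]
keg T (266.5, 204.1) [0.5578 0.0454 0.074 ] depth [0.5652 0.0441 0.0363]
keg S (231.1, 198.4) [0.5576 0.0434 0.074 ] depth [0.5466 0.0479 0.0595]
handle T (302.5, 198.8) [ 0.5628 -0.0815  0.119 ] depth [ 0.5633 -0.0818  0.1166]
handle S (189.6, 204.1) [ 0.5605 -0.083   0.119 ] depth [ 0.5612 -0.0832  0.1198]
bar T (380.9, 213.6) [ 0.4848 -0.3296  0.2   ] depth [ 0.4842 -0.3286  0.2035]
bar S (82.2, 196.8) [ 0.4858 -0.3305  0.2   ] depth [ 0.4879 -0.3301  0.2021]
barhole T (369.6, 220.9) [ 0.4829 -0.3291  0.055 ] depth [ 0.4795 -0.3227  0.0784]
barhole S (99.8, 231.1) [ 0.4902 -0.332   0.055 ] depth [ 0.4924 -0.3316  0.0576]
reamer T (377.8, 237.6) [ 0.4082 -0.3192  0.172 ] depth [ 0.4083 -0.3192  0.1719]
reamer S (85.1, 182.9) [ 0.4105 -0.3202  0.172 ] depth [ 0.4118 -0.32    0.1732]
auger T (379.6, 192.4) [ 0.5613 -0.3385  0.18  ] depth [ 0.5612 -0.3384  0.1806]
auger S (85.5, 225.7) [ 0.5628 -0.3417  0.18  ] depth [ 0.5645 -0.3413  0.1819]
rail yaw 1.6056137219656437
rail yaw 1.6086152135060092
rack 3.00730140164109 [array([ 0.60970608, -0.3043439 ,  0.055     ]), array([ 0.36115413, -0.27076344,  0.055     ])]
rack 3.008408301247042 [array([ 0.59693031, -0.38073537,  0.055     ]), array([ 0.3567011 , -0.34855007,  0.055     ])]
```

```bash
cat >> h.py <<'E'
def tgt_R(yaw):  # tool down, jaw z axis along (cos yaw, sin yaw)
    x=np.array([0,0,-1.]);z=np.array([np.cos(yaw),np.sin(yaw),0]);return np.c_[x,np.cross(z,x),z]
def cur():
    o=ctrl.observe();return o,o['ee_pos'],R.from_euler('xyz',o['eef_rot']).as_matrix()
def row(p,Rt=None):
    o,c,Rc=cur(); d=Rc.T@(np.array(p)-c)/.6
    w=R.from_matrix(Rc.T@Rt).as_rotvec()/(np.pi/2) if Rt is not None else np.zeros(3)
    print(np.r_[d,w].round(4).tolist())
E
python3 - <<'E'
from h import *
o,c,Rc=cur();print(Rc.round(3),o['joint_positions'].round(3))
row([.162,-.602,.3]);
for y in(1.604,1.604-np.pi):row([.5617,-.082,.2],tgt_R(y))
E
```

```text
[[-0.     0.965  0.261]
 [ 0.002  0.261 -0.965]
 [-1.     0.    -0.002]] [-1.485  0.528  1.434  0.     1.181 -0.179]
[-0.1122, -0.0012, -0.0018, 0.0, 0.0, 0.0]
[0.056, 0.8679, -0.6644, -1.8532, 0.0001, -0.0018]
[0.056, 0.8679, -0.6644, 0.1468, -0.0013, -0.0001]
```

>>> play_rows(steps=[[[-0.11,0,0,0,0,0,50],[-0.11,0.1,-0.08,0,0,0,50],[-0.11,0.868,-0.664,0.147,0,0,50],[-0.11,0.868,-0.664,0.147,0,0,50],[-0.11,0.868,-0.664,0.147,0,0,50],[-0.11,0.868,-0.664,0.147,0,0,50],[-0.11,0.868,-0.664,0.147,0,0,50],[-0.11,0.868,-0.664,0.147,0,0,50],[-0.11,0.868,-0.664,0.147,0,0,50],[-0.11,0.868,-0.664,0.147,0,0,50],[-0.11,0.868,-0.664,0.147,0,0,50],[-0.11,0.868,-0.664,0.147,0,0,50]]])

```text
t: 1.3
ee_pos: [0.4975, -0.1651, 0.2983]
eef_rot: [-2.9, 1.569, 1.845]
force: [0.9, -1.7, -0.5]
gripper_width: 0.5
```

Run:
```python
from h import *
o,c,Rc=cur();print(o['t'],c,o['force'],o['joint_positions'].round(3),o['gripper_width'])
row([.5617,-.082,.15],tgt_R(1.604-np.pi));row([.5617,-.082,.09],tgt_R(1.604-np.pi))
```

```text
1.3 [ 0.49746635 -0.1651345   0.29831259] [ 0.87496414 -1.65922628 -0.48095729] [-0.535  0.316  1.601  0.002  1.226  1.003] 0.4999812824653138
[0.2474, 0.1117, -0.1345, -0.0002, -0.0013, 0.0003]
[0.3474, 0.1117, -0.1342, -0.0002, -0.0013, 0.0003]
```

>>> play_rows(steps=[[[0.05,0.112,-0.134,0,0,0,50],[0.1,0.112,-0.134,0,0,0,50],[0.15,0.112,-0.134,0,0,0,50],[0.22,0.112,-0.134,0,0,0,50],[0.22,0.112,-0.134,0,0,0,50]]])

```text
t: 1.8
ee_pos: [0.5574, -0.0798, 0.1606]
eef_rot: [-2.045, 1.555, 2.702]
force: [-0.3, 0.7, -0.5]
gripper_width: 0.498
```

Run:
```python
from h import *
o,c,Rc=cur();print(o['t'],c,o['force'],o['joint_positions'].round(3))
im=snap('scene','s1');crop(im,130,100,160,120,5,'s1c')
row([.5617,-.082,.09],tgt_R(1.604-np.pi))
```

```text
1.8 [ 0.55735764 -0.07980571  0.16061478] [-0.25436361  0.71529121 -0.51740511] [-0.342  0.546  1.649  0.002  0.962  1.194]
[0.1229, 0.0045, 0.0021, 0.0002, -0.0032, 0.0052]
```

View pics/s1c.png

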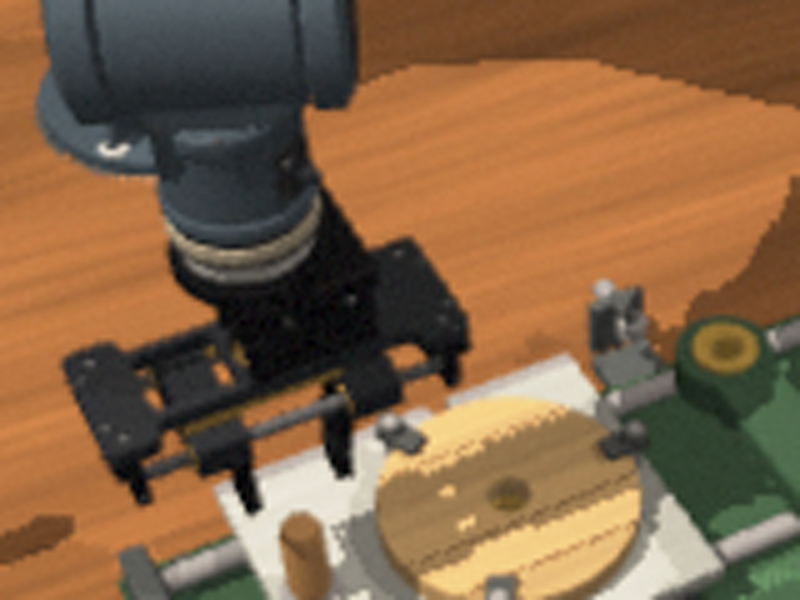

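Run:
```python
from h import *
im=load('s1');o,c,Rc=cur();print(c,o['joint_velocities'].round(3))
print(w2px(im,[c[0],c[1],c[2]-.011]), w2px(im,[.5617,-.082,.119]))
row([.5617,-.082,.09],tgt_R(1.604-np.pi))
```

```text
[ 0.55958572 -0.08115544  0.16376065] [-0.017 -0.07  -0.069  0.001  0.003 -0.002]
(np.float64(188.7114247351077), np.float64(195.87368218065268)) (np.float64(190.13069866088495), np.float64(204.30529067689832))
[0.1229, 0.0045, 0.0021, 0.0002, -0.0032, 0.0052]
```

>>> play_rows(steps=[[[0.06,0.003,0.002,0,-0.001,0,50],[0.123,0.003,0.002,0,-0.001,0,50],[0.123,0.003,0.002,0,-0.001,0,50],[0.123,0.003,0.002,0,-0.001,0,0],[0.123,0.003,0.002,0,-0.001,0,0],[0.123,0.003,0.002,0,-0.001,0,0],[0.123,0.003,0.002,0,-0.001,0,0]]])

```text
t: 2.55
ee_pos: [0.5624, -0.0826, 0.0925]
eef_rot: [-1.973, 1.567, 2.772]
force: [-0.3, -0.6, 7.8]
gripper_width: 0.293
```

Run:
```python
from h import *
o,c,Rc=cur();print(o['t'],c,o['force'],o['gripper_width'],o['gripper_width']*.087)
im=snap('scene','s2');crop(im,130,100,160,120,5,'s2c')
print(w2px(im,[.5617,-.082,.059]))
d=np.array([-.034,.9994,0])
for s in(.1466,.147):row(c+d*s,tgt_R(1.604-np.pi))
```

```text
2.55 [ 0.56244306 -0.08262263  0.09248247] [-0.29216377 -0.64231257  7.76170998] 0.2934958633567118 0.025534140112033924
(np.float64(192.52480248863324), np.float64(217.19122607526162))
[0.0003, -0.0001, -0.2443, 0.0002, -0.001, 0.0024]
[0.0003, -0.0001, -0.2449, 0.0002, -0.001, 0.0024]
```

View pics/s2c.png

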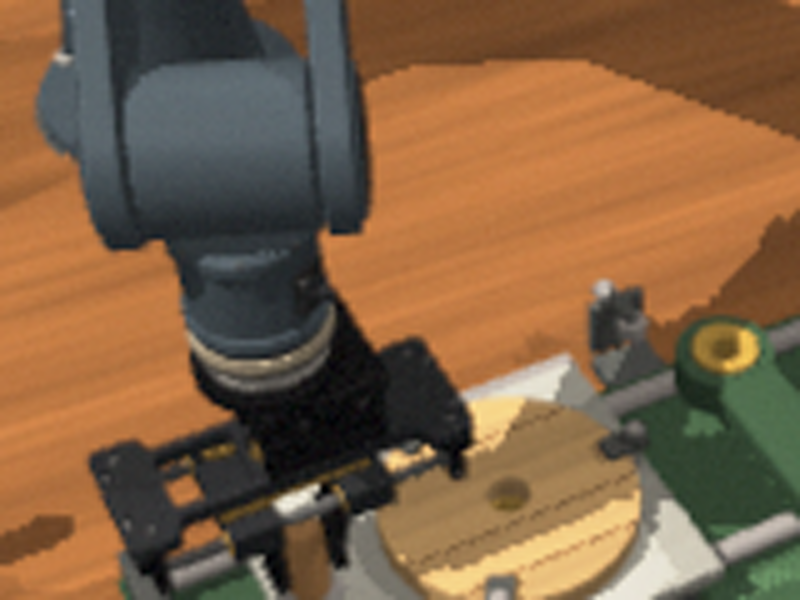

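>>> play_rows(steps=[[[0,0,-0.02,0,0,0,0],[0,0,-0.05,0,0,0,0],[0,0,-0.08,0,0,0,0],[0,0,-0.11,0,0,0,0],[0,0,-0.14,0,0,0,0],[0,0,-0.165,0,0,0,0],[0,0,-0.19,0,0,0,0],[0,0,-0.21,0,0,0,0],[0,0,-0.225,0,0,0,0],[0,0,-0.235,0,0,0,0],[0,0,-0.241,0,0,0,0],[0,0,-0.241,0,0,0,0]]])

```text
t: 3.8
ee_pos: [0.5574, 0.0634, 0.0926]
eef_rot: [-2.355, 1.566, 2.39]
force: [1.7, 5.5, -7.2]
gripper_width: 0.291
```

Run:
```python
from h import *
o,c,Rc=cur();print(o['t'],c,o['force'],o['gripper_width'])
im=snap('scene','s3');crop(im,150,120,180,120,4.4,'s3c')
im=snap('top','t3');crop(im,165,140,170,120,4.7,'t3c')
```

```text
3.8 [0.55738058 0.06338152 0.09257589] [ 1.69427536  5.48950006 -7.2295538 ] 0.29103964572869856
```

View pics/s3c.png

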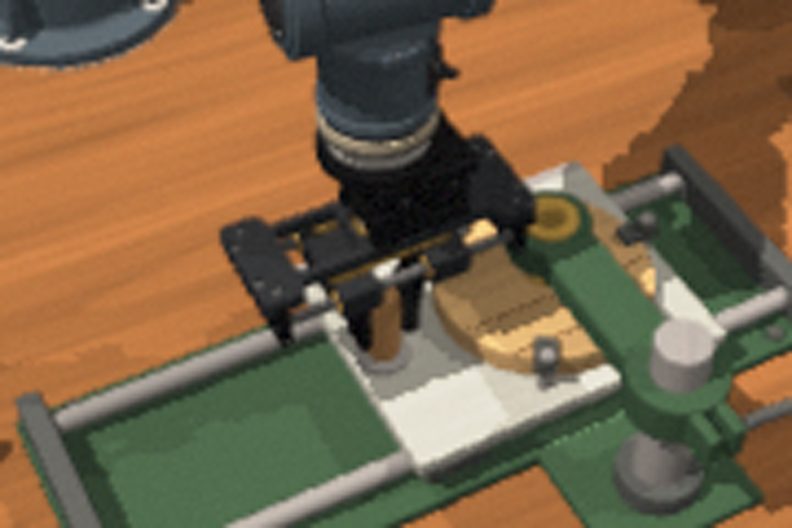

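View pics/t3c.png

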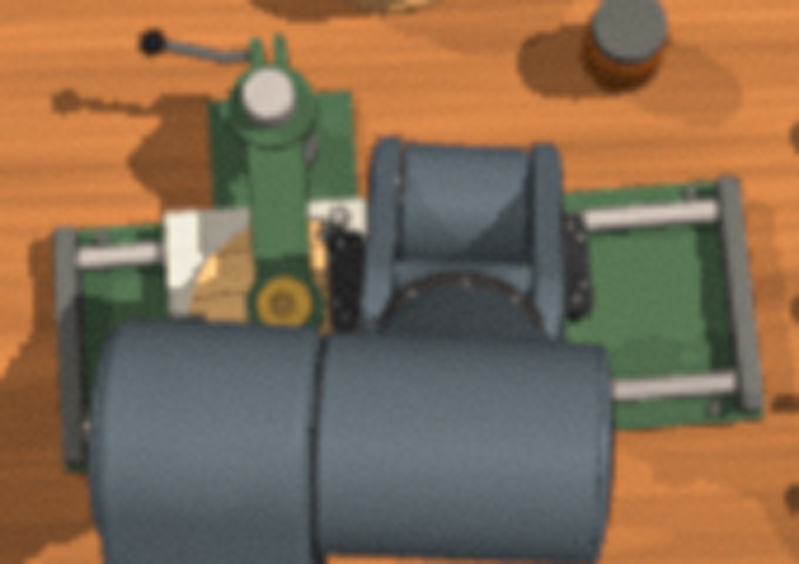

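The carrier is pulling the tool forward (+5.5 N in y), so the detent is drawing it in. I'll release.

>>> play_rows(steps=[[[0,0,-0.003,0,0,0,50],[0,0,-0.003,0,0,0,50],[0,0,-0.003,0,0,0,50],[0,0,-0.003,0,0,0,50],[-0.08,0,-0.003,0,0,0,50],[-0.16,0,-0.003,0,0,0,50],[-0.24,0,-0.003,0,0,0,50],[-0.32,0,-0.003,0,0,0,50],[-0.35,0,0.08,0,0,0,100],[-0.35,0,0.16,0,0,0,100],[-0.35,0,0.24,0,0,0,100],[-0.35,0,0.32,0,0,0,100]]])

```text
t: 5.1
ee_pos: [0.5642, -0.131, 0.3026]
eef_rot: [-2.538, 1.566, 2.208]
force: [0.5, 0.0, -0.8]
gripper_width: 0.778
```

Run:
```python
from h import *
o,c,Rc=cur();print(o['t'],c,o['force'],o['gripper_width'])
im=snap('scene','s4');crop(im,150,120,180,120,4.4,'s4c')
im=snap('top','t4');crop(im,165,140,170,120,4.7,'t4c')
yr=3.008-np.pi-np.pi/2
for p in([.4855,-.330,.30],[.4855,-.33,.159]):row(p,tgt_R(yr))
```

```text
5.1 [ 0.56415447 -0.13101482  0.30257643] [ 0.5208103   0.00253875 -0.84015037] 0.7784634676005084
[0.0034, -0.1404, 0.3206, 0.1013, -0.0003, 0.0014]
[0.2384, -0.1398, 0.3208, 0.1013, -0.0003, 0.0014]
```

View pics/s4c.png

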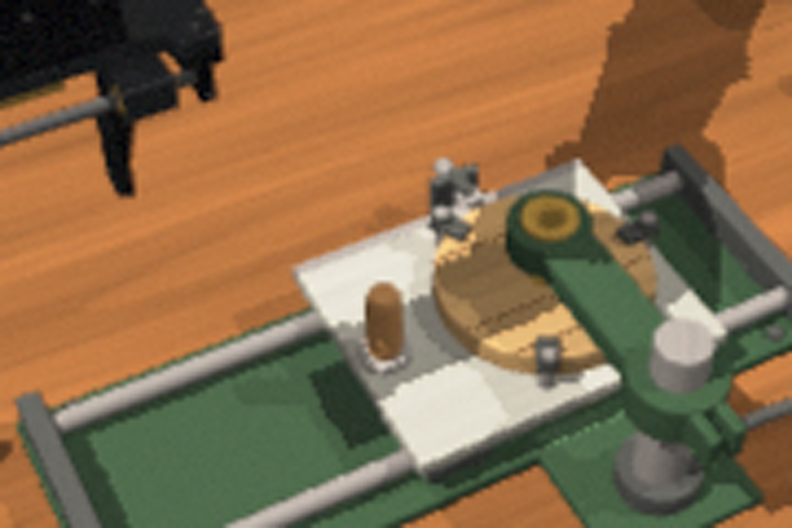

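View pics/t4c.png

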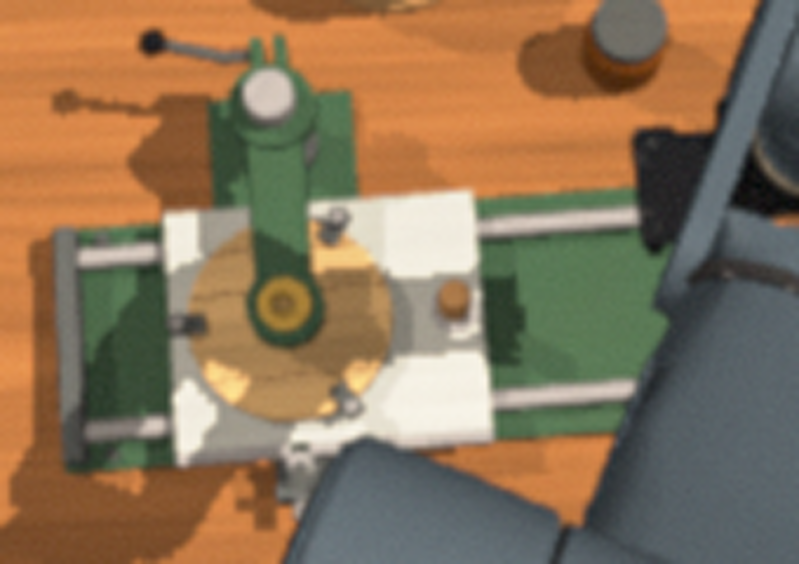

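Run:
```python
from h import *
t=load('t4');s=load('s4')
print(px2z(t,165+454/4.7,140+293/4.7,.119),px2z(s,150+384/4.4,120+294/4.4,.119))
print(px2z(t,165+284/4.7,140+304/4.7,.13),px2z(s,150+549/4.4,120+218/4.4,.13))
```

```text
[0.5559748  0.06404021 0.119     ] [0.5601702  0.06322001 0.119     ]
[0.55073886 0.1916655  0.13      ] [0.55551657 0.18990394 0.13      ]
```

>>> play_rows(steps=[[[0.003,-0.05,0.12,0.05,0,0,100],[0.003,-0.1,0.24,0.101,0,0,100],[0.003,-0.14,0.321,0.101,0,0,100],[0.003,-0.14,0.321,0.101,0,0,100],[0.003,-0.14,0.321,0.101,0,0,100],[0.003,-0.14,0.321,0.101,0,0,100],[0.003,-0.14,0.321,0.101,0,0,100]]])

```text
t: 5.9
ee_pos: [0.4859, -0.3289, 0.3002]
eef_rot: [-2.243, 1.568, 2.337]
force: [-0.0, 0.2, -0.3]
gripper_width: 0.999
```

Run:
```python
from h import *
o,c,Rc=cur();print(o['t'],c,o['force'],o['gripper_width'],o['joint_positions'])
im=snap('scene','s5');crop(im,50,120,120,120,5,'s5c')
yr=3.008-np.pi-np.pi/2
for p in([.4855,-.330,.22],[.4855,-.33,.159]):row(p,tgt_R(yr))
```

```text
5.9 [ 0.48586554 -0.32885506  0.30017514] [-0.00720482  0.21175879 -0.29257772] 0.9988615591467779 [-7.85389206e-01  4.07546547e-01  1.44760424e+00  6.36820407e-05
  1.28958035e+00  9.18526575e-01]
[0.1337, -0.0004, 0.0032, 0.0012, -0.0011, 0.0016]
[0.2354, -0.0001, 0.0034, 0.0012, -0.0011, 0.0016]
```

View pics/s5c.png

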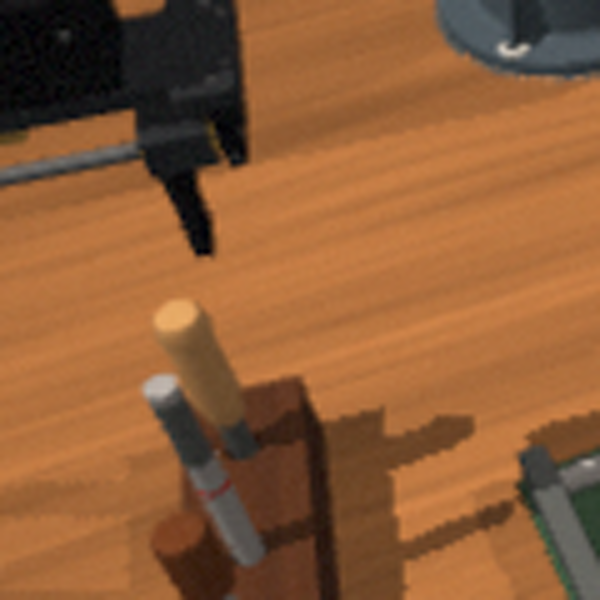

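>>> play_rows(steps=[[[0.06,0,0.003,0.001,-0.001,0.001,80],[0.13,0,0.003,0.001,-0.001,0.001,60],[0.19,0,0.003,0.001,-0.001,0.001,50],[0.235,0,0.003,0.001,-0.001,0.001,50],[0.235,0,0.003,0.001,-0.001,0.001,50],[0.235,0,0.003,0.001,-0.001,0.001,50]]])

```text
t: 6.55
ee_pos: [0.4865, -0.3284, 0.1596]
eef_rot: [-2.114, 1.57, 2.467]
force: [0.4, -0.0, 0.4]
gripper_width: 0.555
```

Run:
```python
from h import *
o,c,Rc=cur();print(o['t'],c,o['force'],o['gripper_width'])
im=snap('scene','s6');crop(im,50,150,120,100,6,'s6c')
```

```text
6.55 [ 0.48654727 -0.32838656  0.15955429] [ 0.35037665 -0.03655832  0.42718806] 0.5553552811897037
```

View pics/s6c.png

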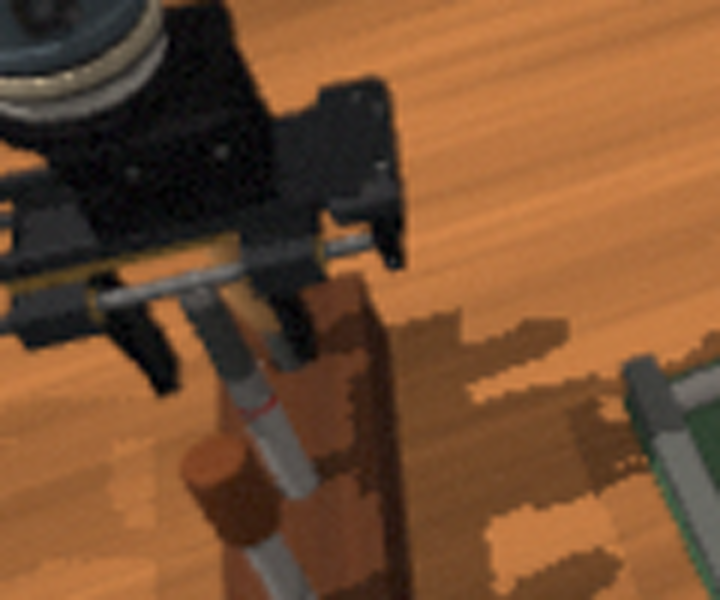

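>>> play_rows(steps=[[[0,-0.002,0.002,0,0,0,30],[0,-0.002,0.002,0,0,0,0],[0,-0.002,0.002,0,0,0,0],[0,-0.002,0.002,0,0,0,0],[0,-0.002,0.002,0,0,0,0],[0,-0.002,0.002,0,0,0,0]]])

```text
t: 7.2
ee_pos: [0.4858, -0.3306, 0.1611]
eef_rot: [0.847, 1.568, -0.856]
force: [-0.9, 0.3, 2.8]
gripper_width: 0.177
```

Run:
```python
from h import *
o,c,Rc=cur();print(o['t'],c,o['force'],o['moment'],o['gripper_width']*.087, R.from_matrix(Rc.T@tgt_R(3.008-1.5*np.pi)).as_rotvec())
```

```text
7.2 [ 0.48584004 -0.33063621  0.16110575] [-0.87043008  0.28853745  2.7645242 ] [0.13966724 0.11584009 0.00858964] 0.015374168829556879 [ 0.00183484  0.00153243 -0.00173719]
```

>>> play_rows(steps=[[[-0.02,0,0,0,0,0,0],[-0.05,0,0,0,0,0,0],[-0.08,0,0,0,0,0,0],[-0.12,0,0,0,0,0,0],[-0.17,0,0,0,0,0,0],[-0.23,0,0,0,0,0,0],[-0.29,0,0,0,0,0,0],[-0.33,0,0,0,0,0,0],[-0.33,0,0,0,0,0,0],[-0.33,0,0,0,0,0,0]]])

```text
t: 8.2
ee_pos: [0.4849, -0.3296, 0.3584]
eef_rot: [0.611, 1.57, -1.092]
force: [-0.3, 1.7, -3.9]
gripper_width: 0.175
```

Run:
```python
from h import *
o,c,Rc=cur();print(o['t'],c,o['force'],o['gripper_width']*.087)
im=snap('scene','s7');crop(im,30,50,150,150,4,'s7c')
print(Rc.round(3))
row([.5535,.191,.325],tgt_R(1.604-np.pi))
```

```text
8.2 [ 0.48489663 -0.32964197  0.35835736] [-0.30596036  1.74848907 -3.93481894] 0.015188473584642277
[[ 0.     0.991 -0.131]
 [-0.001 -0.131 -0.991]
 [-1.     0.     0.001]]
[0.0546, 0.0002, -0.8747, -0.105, -0.0008, 0.0011]
```

View pics/s7c.png

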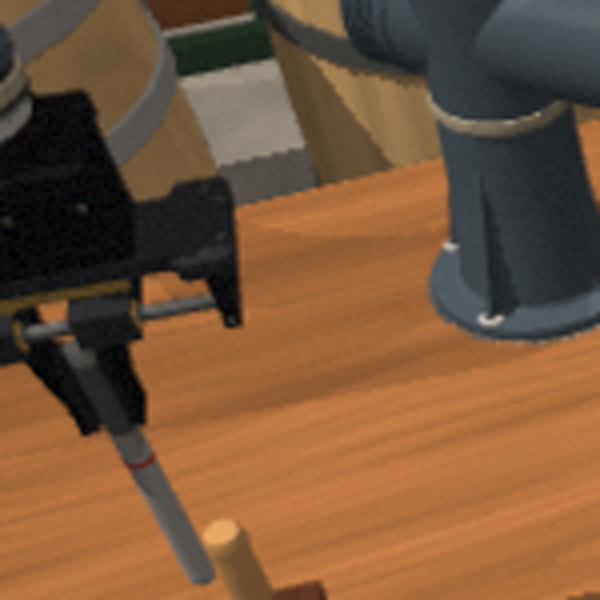

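>>> play_rows(steps=[[[0,0,-0.05,0,0,0,0],[0,0,-0.12,-0.02,0,0,0],[0,0,-0.2,-0.04,0,0,0],[0,0,-0.28,-0.06,0,0,0],[0,0,-0.36,-0.08,0,0,0],[0,0,-0.44,-0.1,0,0,0],[0,0,-0.52,-0.105,0,0,0],[0,0,-0.6,-0.105,0,0,0],[0,0,-0.68,-0.105,0,0,0],[0,0,-0.76,-0.105,0,0,0],[0,0,-0.83,-0.105,-0.001,0.001,0],[0,0,-0.875,-0.105,-0.001,0.001,0]]])

```text
t: 9.45
ee_pos: [0.5519, 0.1942, 0.3547]
eef_rot: [-1.593, 1.565, -3.128]
force: [-0.2, -1.3, -2.8]
gripper_width: 0.177
```

Run:
```python
from h import *
o,c,Rc=cur();print(o['t'],c,o['force'],o['gripper_width']*.087)
row([.5535,.191,.310],tgt_R(1.604-np.pi))
```

```text
9.45 [0.55191683 0.1942264  0.35472665] [-0.1808382  -1.33392102 -2.84512913] 0.015401048607287575
[0.0745, 0.0029, 0.0055, 0.0016, -0.0001, 0.0037]
```

>>> play_rows(steps=[[[0.03,0.003,0.0055,0,0,0.002,0],[0.06,0.003,0.0055,0,0,0.002,0],[0.075,0.003,0.0055,0,0,0.002,0],[0.075,0.003,0.0055,0,0,0.002,0],[0.075,0.003,0.0055,0,0,0.002,0],[0.075,0.003,0.0055,0,0,0.002,0]]])

```text
t: 10.05
ee_pos: [0.5542, 0.1908, 0.3105]
eef_rot: [-1.919, 1.57, 2.828]
force: [-0.3, 0.9, -3.3]
gripper_width: 0.175
```

Run:
```python
from h import *
o,c,Rc=cur();print(o['t'],c,o['force'],Rc.round(4))
im=snap('scene','s8');crop(im,230,70,90,120,5,'s8c')
im=snap('top','t8');crop(im,185,160,80,80,7,'t8c')
```

```text
10.05 [0.55422448 0.19075704 0.31048299] [-0.27779559  0.88370135 -3.28542659] [[-1.000e-03  9.994e-01  3.510e-02]
 [ 3.000e-04  3.510e-02 -9.994e-01]
 [-1.000e+00 -1.000e-03 -4.000e-04]]
```

View pics/s8c.png

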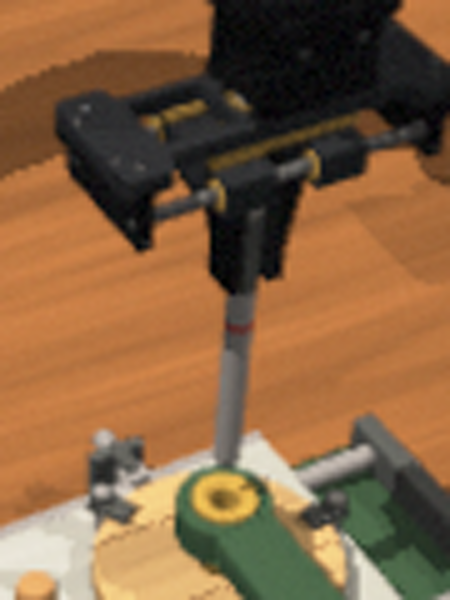

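View pics/t8c.png

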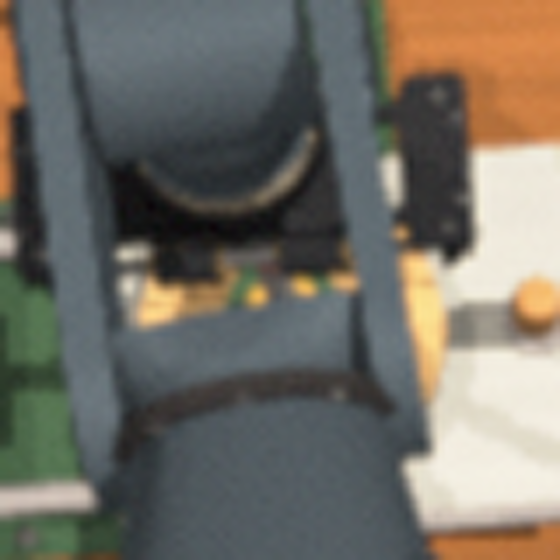

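Run:
```python
from h import *
s=load('s8');crop(s,255,130,45,60,13,'s8d')
for p in([.5542,.1908,.1594],[.5542,.1908,.2674],[.5546,.190,.13]):print(w2px(s,p))
```

```text
(np.float64(275.469595170535), np.float64(162.18762348386736))
(np.float64(278.1161684520179), np.float64(133.76270262639844))
(np.float64(274.6520083348188), np.float64(169.33851978953248))
```

View pics/s8d.png

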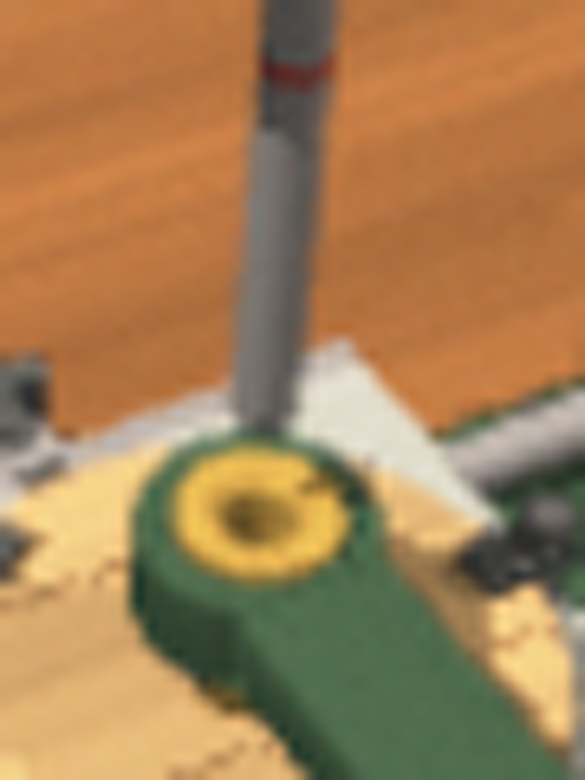

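Run:
```python
from h import *
row([.5557,.1914,.286],tgt_R(1.604-np.pi));print(cur()[1])
```

```text
[0.0412, 0.0027, -0.0008, 0.0013, -0.0003, 0.0004]
[0.55414376 0.19083176 0.31071135]
```

>>> play_rows(steps=[[[0.02,0.0027,-0.001,0.001,0,0,0],[0.041,0.0027,-0.001,0.001,0,0,0],[0.041,0.0027,-0.001,0.001,0,0,0],[0.041,0.0027,-0.001,0.001,0,0,0]]])

```text
t: 10.55
ee_pos: [0.5552, 0.1914, 0.2851]
eef_rot: [-1.629, 1.568, 3.117]
force: [0.6, -0.6, -3.1]
gripper_width: 0.175
```

Run:
```python
from h import *
s=snap('scene','s9');crop(s,255,130,45,60,13,'s9d')
o,c,Rc=cur();print(o['t'],c,o['force'])
```

```text
10.6 [0.55568298 0.19148678 0.28571666] [-0.15285073 -0.15744994 -2.48551556]
```

View pics/s9d.png

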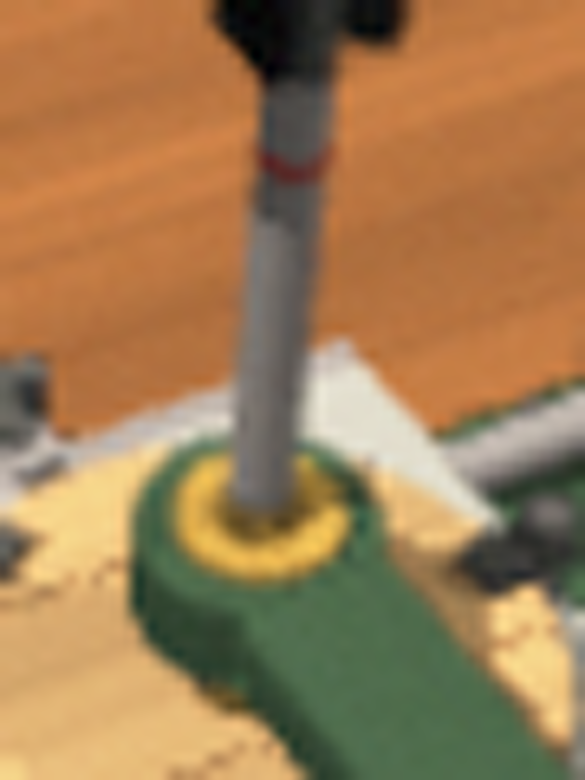

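>>> play_rows(steps=[[[0.005,0,0,0,0,0,0],[0.01,0,0,0,0,0,0],[0.015,0,0,0,0,0,0],[0.02,0,0,0,0,0,0],[0.025,0,0,0,0,0,0],[0.025,0,0,0,0,0,0]]])

```text
t: 11.2
ee_pos: [0.5551, 0.1917, 0.2701]
eef_rot: [-1.858, 1.568, 2.888]
force: [-0.9, 1.0, -3.1]
gripper_width: 0.178
```

Run:
```python
from h import *
s=snap('scene','s10');crop(s,255,130,45,60,13,'s10d')
o,c,Rc=cur();print(o['t'],c,o['force'],o['moment'])
```

```text
11.25 [0.55515447 0.19171931 0.27021378] [-0.93420781  2.35897405 -4.32422404] [ 0.28736121  0.24253592 -0.04842333]
```

View pics/s10d.png

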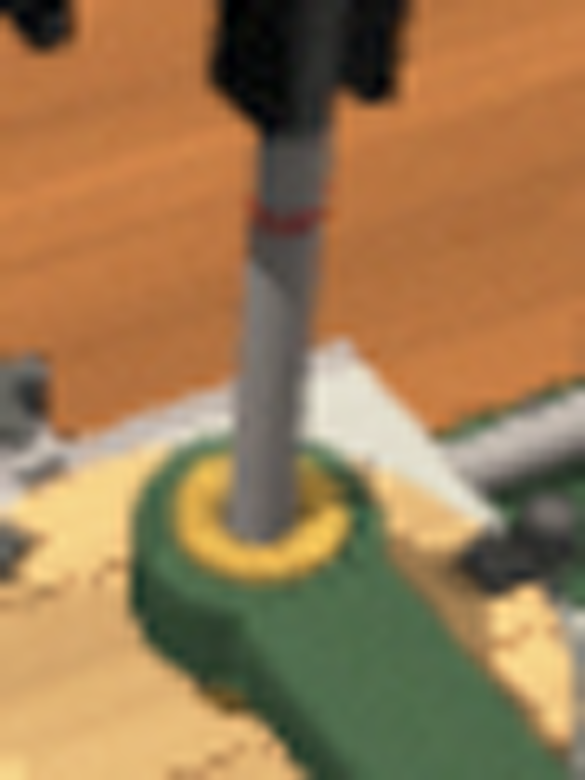

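>>> play_rows(steps=[[[0.005,0,-0.001,0,0,0,0],[0.012,0,-0.001,0,0,0,0],[0.02,0,-0.001,0,0,0,0],[0.028,0,-0.001,0,0,0,0],[0.036,0,-0.001,0,0,0,0],[0.044,0,-0.001,0,0,0,0],[0.052,0,-0.001,0,0,0,0],[0.058,0,-0.001,0,0,0,0],[0.058,0,-0.001,0,0,0,0],[0.058,0,-0.001,0,0,0,0]]])

```text
t: 12.25
ee_pos: [0.5551, 0.1923, 0.2353]
eef_rot: [-1.827, 1.568, 2.919]
force: [-0.8, -0.6, -3.7]
gripper_width: 0.176
```

Run:
```python
from h import *
for i in range(2):
    s=snap('scene','s11'); o,c,Rc=cur();print(o['t'],c,o['force'].round(2),o['moment'].round(3),R.from_matrix(Rc.T@tgt_R(1.604-np.pi)).as_rotvec().round(4))
crop(s,240,110,60,80,8,'s11d')
```

```text
12.3 [0.55506532 0.1923333  0.23547127] [ 0.75  0.4  -3.12] [0.061 0.087 0.057] [ 0.0004 -0.0008  0.0027]
12.35 [0.55507349 0.19236885 0.23555751] [-0.89  0.41 -3.87] [ 0.091  0.104 -0.03 ] [ 0.0005 -0.0008  0.0026]
```

View pics/s11d.png

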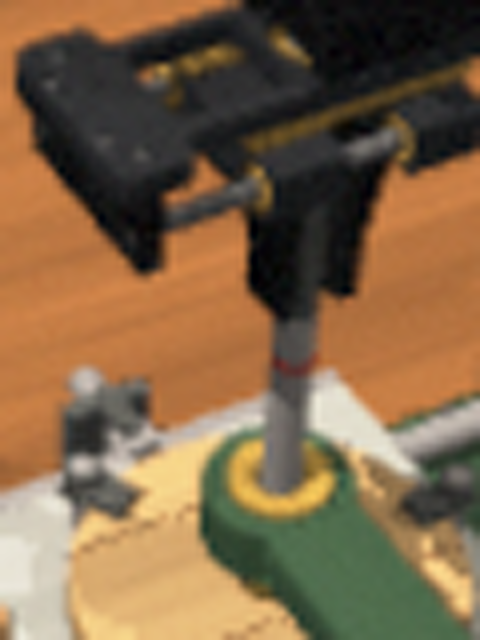

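>>> play_rows(steps=[[[0.01,0,0,0,0,0.001,0],[0.02,0,0,0,0,0.001,0],[0.03,0,0,0,0,0.001,0],[0.04,0,0,0,0,0.001,0],[0.047,0,0,0,0,0.001,0],[0.054,0,0,0,0,0.001,0],[0.061,0,0,0,0,0.001,0],[0.068,0,0,0,0,0.001,0],[0.075,0,0,0,0,0.001,0],[0.075,0,0,0,0,0.001,0]]])

```text
t: 13.35
ee_pos: [0.5548, 0.1922, 0.1898]
eef_rot: [-1.813, 1.569, 2.933]
force: [-1.2, 0.7, -4.2]
gripper_width: 0.172
```

Run:
```python
from h import *
for i in range(2):
    s=snap('scene','s12'); o,c,Rc=cur();print(o['t'],c,o['force'].round(2),o['moment'].round(3),R.from_matrix(Rc.T@tgt_R(1.604-np.pi)).as_rotvec().round(4))
crop(s,240,110,60,80,8,'s12d')
```

```text
13.4 [0.55478459 0.19227879 0.1901065 ] [-0.58  0.1  -4.02] [0.119 0.189 0.053] [ 0.0005 -0.0006  0.0017]
13.45 [0.55479183 0.19231231 0.19030039] [-1.6   0.24 -3.41] [0.139 0.271 0.   ] [ 0.0005 -0.0007  0.0016]
```

View pics/s12d.png

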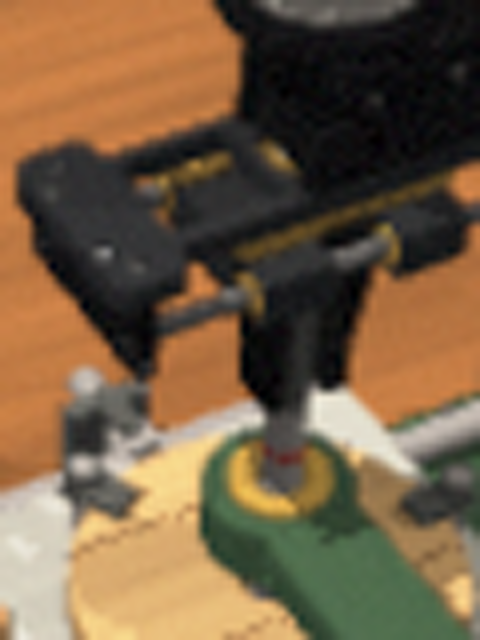

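>>> play_rows(steps=[[[0.007,0,0,0,0,0,0],[0.014,0,0,0,0,0,0],[0.021,0,0,0,0,0,0],[0.027,0,0,0,0,0,0],[0.027,0,0,0,0,0,0],[0.027,0,0,0,0,0,0]]])

```text
t: 14.05
ee_pos: [0.5547, 0.1922, 0.1738]
eef_rot: [-1.8, 1.569, 2.946]
force: [-0.3, -0.2, -4.4]
gripper_width: 0.174
```

Run:
```python
from h import *
for i in range(2):
    s=snap('scene','s13'); o,c,Rc=cur();print(o['t'],c,o['force'].round(2),o['moment'].round(3),R.from_matrix(Rc.T@tgt_R(1.604-np.pi)).as_rotvec().round(4),o['gripper_width']*.087)
crop(s,255,140,45,45,13,'s13d');crop(s,160,100,160,110,5,'s13e')
```

```text
14.1 [0.55470243 0.19226271 0.17388536] [-0.34  1.45 -3.47] [ 0.13  0.3  -0.03] [ 0.0004 -0.0006  0.002 ] 0.014962161524010767
14.15 [0.55473016 0.1922804  0.17399614] [-1.14  0.94 -4.76] [0.079 0.257 0.011] [ 0.0004 -0.0006  0.0019] 0.015586056550083166
```

View pics/s13d.png

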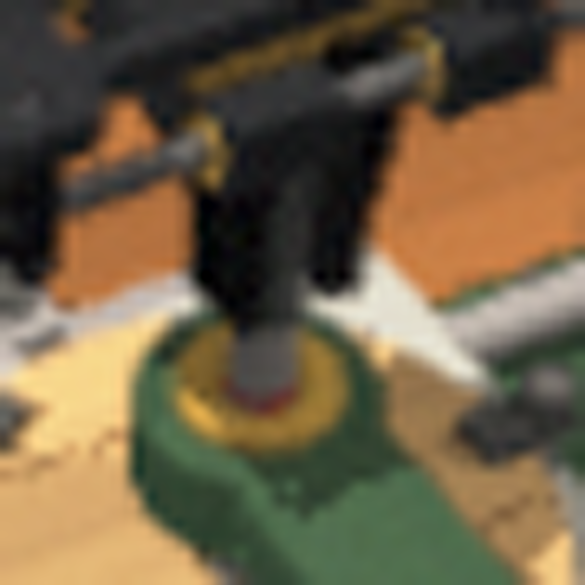

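View pics/s13e.png

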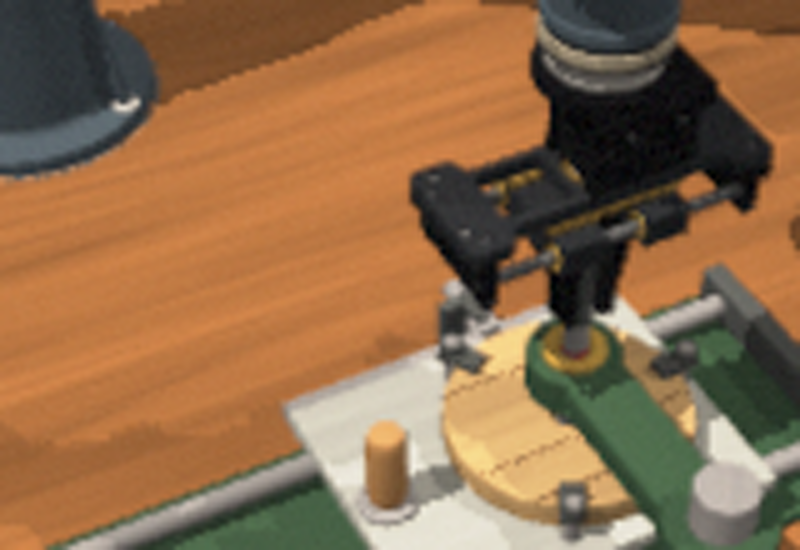

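Run:
```python
from h import *
v=np.array
for tag,tz in(('s8',.3105),('s9',.2857),('s10',.2702),('s11',.2355),('s12',.1902),('s13',.1739)):
    s=load(tag);c=s['color'].astype(float);red=np.clip(c[:,:,0]-(c[:,:,1]+c[:,:,2])/2-25,0,None)
    sub=np.zeros_like(red);sub[120:178,270:283]=red[120:178,270:283]
    # restrict: red means g approx b
    m=(abs(c[:,:,1]-c[:,:,2])<22);sub*=m
    V,U=np.indices(red.shape);w=sub.sum();uc,vc=(sub*U).sum()/w,(sub*V).sum()/w
    Tw=np.linalg.inv(s['world_to_cam']);
    zs=np.linspace(.1,.3,401)
    # predicted front-arc mean: avg over visible half of ring
    az=np.arctan2(Tw[1,3]-.19,Tw[0,3]-.555);best=[]
    for z in zs:
        ph=np.linspace(-1.4,1.4,15);P=[w2px(s,[.555+.008*np.cos(az+a),.1905+.008*np.sin(az+a),z]) for a in ph]
        P=v(P);wt=np.cos(ph);best.append((wt/wt.sum())@P[:,1])
    z=np.interp(-vc,-v(best),zs)
    print(tag,round(uc,2),round(vc,2),'w',w.round(),'ring z',z.round(4),'tcp-ring',round(tz-z,4))
s=load('s13');print(s['color'][165:175,272:280].tolist())
```

```text
s8 277.2 140.97 w 354.0 ring z 0.2478 tcp-ring 0.0627
s9 277.18 143.37 w 378.0 ring z 0.2391 tcp-ring 0.0466
s10 275.83 146.86 w 292.0 ring z 0.2262 tcp-ring 0.044
s11 275.56 152.75 w 273.0 ring z 0.2039 tcp-ring 0.0316
s12 275.09 166.02 w 142.0 ring z 0.1505 tcp-ring 0.0397
s13 275.09 169.77 w 111.0 ring z 0.1347 tcp-ring 0.0392
[[[102, 81, 40], [32, 32, 34], [45, 45, 43], [63, 61, 56], [67, 66, 63], [90, 83, 72], [99, 91, 58], [70, 80, 54]], [[108, 87, 56], [70, 65, 62], [71, 69, 66], [78, 76, 72], [85, 80, 76], [104, 95, 78], [133, 107, 58], [133, 110, 55]], [[96, 78, 51], [75, 72, 69], [76, 73, 71], [81, 77, 75], [87, 82, 79], [101, 90, 76], [131, 104, 52], [152, 119, 55]], [[93, 78, 52], [77, 73, 70], [76, 73, 70], [80, 77, 73], [84, 80, 77], [99, 89, 76], [125, 98, 46], [153, 119, 52]], [[90, 59, 43], [76, 72, 69], [80, 76, 73], [81, 78, 74], [89, 81, 77], [102, 78, 65], [122, 96, 45], [147, 115, 53]], [[89, 67, 48], [80, 52, 51], [82, 62, 60], [83, 62, 57], [97, 55, 53], [106, 65, 45], [130, 102, 47], [151, 120, 52]], [[124, 97, 50], [100, 76, 46], [94, 62, 50], [95, 51, 43], [115, 68, 38], [129, 98, 51], [150, 116, 53], [154, 119, 53]], [[149, 116, 56], [144, 113, 56], [135, 103, 47], [141, 106, 51], [139, 105, 48], [149, 114, 51], [155, 120, 54], [148, 117, 55]], [[151, 117, 53], [142, 110, 50], [141, 108, 50], [145, 113, 53], [149, 114, 55], [133, 104, 47], [130, 103, 49], [96, 86, 49]], [[96, 94, 55], [88, 75, 42], [101, 82, 41], [102, 87, 44], [96, 83, 45], [91, 81, 44], [80, 80, 48], [54, 69, 47]]]
```

>>> play_rows(steps=[[[0.001,0,0,0,0,0,0],[0.001,0,0,0,0,0,0],[0.001,0,0,0,0,0,0],[0.001,0,0,0,0,0,0],[0.001,0,0,0,0,0,0]]])

```text
t: 14.65
ee_pos: [0.5548, 0.1923, 0.1735]
eef_rot: [-1.954, 1.569, 2.792]
force: [-1.7, 0.3, -1.8]
gripper_width: 0.176
```

Run:
```python
from h import *
s=snap('scene','s14');snap('top','t14'); o,c,Rc=cur();print(o['t'],c,o['force'].round(2),o['joint_velocities'].round(3),o['gripper_width']*.087)
crop(s,225,165,20,45,13,'s14a')
a=load('s4')['color'].astype(int);b=s['color'].astype(int)
# carrier motion since release: phase correlation on the handle patch
g=lambda im:cv2.cvtColor(im['color'],cv2.COLOR_RGB2GRAY).astype(np.float32)
print(cv2.matchTemplate(g(s)[170:215,220:255],g(load('s4'))[178:206,230:246],cv2.TM_CCOEFF_NORMED).max(), cv2.minMaxLoc(cv2.matchTemplate(g(s)[170:215,220:255],g(load('s4'))[178:206,230:246],cv2.TM_CCOEFF_NORMED)))
crop(s,50,100,300,200,2.6,'s14b')
```

```text
14.75 [0.55476446 0.19231957 0.17349961] [-1.29  0.38 -1.53] [ 0.     0.     0.    -0.    -0.001 -0.001] 0.015360965616968139
0.72632253 (-0.4294561743736267, 0.7263225317001343, (0, 0), (10, 8))
```

View pics/s14b.png

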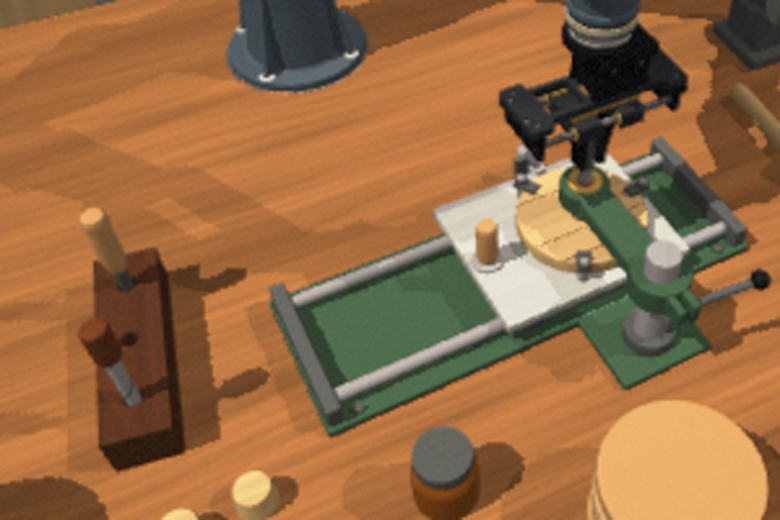

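```bash
python3 -c "
from cell import job_done
print(job_done())"
```

```text
the job is handed in; nothing more can be done
None
```

I handed the job in at about 14.8 s of the 67 s allowed. It reports no verdict, so success rests on my own checks.

**What I did:** I gripped the carrier's handle and pushed the carrier about 146 mm. At the end it was pulling forward on the tool with about 5.5 N, so I let go and the detent drew it in. I then drew the bar from the rack's middle hole and threaded it down through both bushes. The arm is still holding it upright.

**Last checks:**
- **Carrier:** After release, the handle measured about 127 mm behind the bridge bush in both cameras, against 128 mm when in the detent. The final picture shows the handle in the same place.
- **Bar:** The fingers are closed on it, with the measured opening at 15.4 mm against its 16 mm diameter. The arm is still, and the outside force on the tool is under 2 N.
- **Depth:** The arm position puts the ring about 0.5 mm above the top of the bridge bush and the foot about 10 mm above the bed.
- **Other parts:** The other rack tools, the bungs and the jar look untouched in the final view. The hammer is mostly out of that crop; I never went near it.

**Checks that disagreed:**
- **Ring height:** An automatic measurement from the image put the ring about 3–4 mm too high. I put this down to brass reflections at the ring's lower edge; reading the pixels by hand gave a height within about 1 mm of level. Both are inside the 6 mm limit.
- **Bridge bush position:** The two cameras differed by 2–5 mm across the rails, so I aligned the bar using the scene camera alone. It went in with side forces of 2.4 N or less.

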